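Turn the cup of nuts over onto the tray and lift it off

ROBOT

A 7-joint arm with a two-finger parallel gripper is mounted at the origin on a cart in front of the work surface, level with it; the furniture and walls round the work are solid. World frame = base frame: x ahead of the robot, y to its left, z up, the work surface at z = 0. Lengths are in m, angles in rad, forces in N, time in s.
With the tool pointing down it reaches from about 0.4 to 0.875 m from the base axis. Payload 19.3 kg.
Tool frame: the origin (TCP) lies between the finger pads; the fingertips stand 8 mm ahead of it and the grasp point (between the pads) lies 11 mm behind it (ctrl.tip_extent is the distance from the TCP to the fingertips, in m); z points along the fingers, y is the direction in which the jaws open and shut (so a half turn about z gives the same grasp; the last joint's range is limited). The gripper opens to 85 mm and grips with 20 to 120 N. Pads are 22 mm wide; open, the fingers measure 114 mm over their backs; the gripper's body (76 mm by 85 mm) begins 54 mm behind the grasp point. The pads swing forward as they close: fully open they stand 13 mm farther back than shut.
Start: joints at [1.276, 0.521, -0.036, 1.599, 0.021, 1.021, -0.113], TCP at [0.139, -0.609, 0.239] pointing down, gripper open.
Joint ranges: [-2.91, 2.91], [-0.3, 2.13], [-1.5, 1.42], [0.17, 2.43], [-1.26, 4.41], [0.16, 1.93], [-2.52, 2.52]. Speed limits (rad/s): [1.89, 1.89, 2.39, 2.39, 3.01, 3.01, 3.01].

INTERFACE

Orientations are given as a unit quaternion [w, x, y, z].
In Python, from rig import ctrl gives the robot as it stands. The module is installed in compiled form; this text tells all that it offers.
- The arm moves only by the tool drive_tool, never from a script. Its argument "rows" is a list of rows, each a list of 4 numbers: the shift along the tool's x, y, z in cm, then the turn about the tool's z in units of 5 degrees (1.0 is 5 degrees). A call has 1 to 20 rows; each row shifts and turns the commanded pose from where the row before left it, along the tool's axes as they then stand; what a row does not reach is not made up. A row lasts 1/12 s, in which the tool goes at most 41.7 mm and 7.16 degrees, less where a joint would pass 70% of its speed; a pose out of reach is approached as far as the arm can. A call with a gripper value outside its range is refused whole. "jaw" is the finger opening in cm, from 0 to 8.54, set as the call begins (left out, the last holds). The fingers move at their own pace and stop on an object; "newtons" is the grip in N (left out, the last holds). Time passes only in rows, so rows that do not move let the fingers close. It gives the time, the measured TCP pose, the force and the opening at its end, in the units of the state.
- ctrl.sense(): the state, without advancing time (a new reading comes with each control period).
- ctrl.snapshot(name): name is "side" or "top" or "wrist"; returns a dict with "image" (480x640x3 uint8, red, green, blue), "intrinsics" (3x3 intrinsics, pixels), "k1" (the pictures are not rectified: a ray, as slopes to the right and down, at radius r is drawn at 1 + k1 r^2 times it, then the intrinsics apply), "pose" (4x4, takes a point from camera to world coordinates); the wrist camera has in their place "T_tool_cam" (4x4, takes a point from camera to tool coordinates, whose origin is the TCP and whose axes are the flange's). Camera axes: x right, y down, z forward; pixel columns grow to the right and rows downward; lengths in m; the calibration is good to about 2 mm. A picture is of the moment at which its call begins: read the wrist's pose just before it. There is no depth.
- ctrl.hand_in(): hands the job in, once; it reports no verdict.
The state is a dict: "clock": time; "joints": joint angles; "joint_vel": joint speeds; "joint_efforts": joint torques, N m; "tcp_pos": TCP position; "ee_rot": TCP orientation; "force": force on the tool from outside, world axes, zero at the start; "ft_torque": the same for the moment, N m; "opening": opening from 0.0 (shut) to 1.0 (fully open).
Only numpy, scipy, OpenCV 4.12 (cv2) and the standard library are available. Lean on these libraries where they do the work, as an engineer would, in place of code of your own. Each camera call takes 0.05 s, during which the arm holds its last target. There are 200 camera calls.

TASK

Tip the four brass nuts out of the square blue cup on the small two-post stand: swing the cup right over by its lever with the red grip so that it sits mouth down on the stand's white tray, and only then raise the cup straight up its posts by the black lift knob, nearly to the top of its travel. Leave all the nuts in a heap in the tray, with the cup still upside down above them, and let go.

Things in the scene. Friction and masses are not known exactly. Their poses are not given: they have to be found in the camera images.
- tipper: Fixed stand: dark base plate (165 x 165 x 8 mm), two steel guide posts (12 mm thick, 135 mm high, at y = -54 and +54 mm), white tray (66 x 62 mm outside, walls 4 mm, floor 12 mm and rim 23 mm above the table). Origin on the table midway between the posts; z up, y along the hinge pin, the cup starts at the -x side (centre x = -40 mm), the tray lies at +x (centre x = +40 mm). Place and yaw vary.
- cup (a joint): Hinge angle of the square blue cup (64 x 60 mm, 46 mm tall, open side up), rad: 0 upright (start), 3.14 fully over, mouth down on the tray; stops at both. The pin runs along the stand's y, 55 mm above its origin while the carriage is down. The lever grip goes from -x over the top to +x. Turns easily; past the top the cup falls over by its own weight if not held.
- carriage (a joint): Height in m by which the carriage (hinge pin, collars on the posts, cup and lift knob) is raised: 0 down (start), 0.065 top stop. Takes 6 to 7 N to raise and stays where it is left.
- lever_grip (a point): Centre of the red revolving barrel grip (26 mm in diameter, 28 mm long along the stand's y) on the end of the cup's 8 mm lever rod, 120 mm from the hinge pin and level with it at both ends of the swing (55 mm above the table at the start). The grip spins freely on the lever about the stand's y, so fingers that pinch it from above can keep pointing down all the way.
- lift_knob (a point): Centre of the black upright cylindrical lift knob, 22 mm in diameter and 30 mm tall, on a thin stem of the carriage outside the post on the +y side (x = 0, y = +90 mm in the stand's frame, 170 mm above the table when the carriage is down). It moves only up and down.
- heap_mark (a point): Centre of the tray's floor, 12 mm above the table (x = +40 mm in the stand's frame, axes as the stand's): the cup's mouth comes down centred over it, 1 mm above the tray's rim.
- nut_0: One of four equal brass hexagon nuts, 14 mm across the flats, 8 mm thick, 12 g, loose in the cup at the start. Origin at the centre of its underside.
- nut_1: One of four equal brass hexagon nuts, 14 mm across the flats, 8 mm thick, 12 g, loose in the cup at the start. Origin at the centre of its underside.
- nut_2: One of four equal brass hexagon nuts, 14 mm across the flats, 8 mm thick, 12 g, loose in the cup at the start. Origin at the centre of its underside.
- nut_3: One of four equal brass hexagon nuts, 14 mm across the flats, 8 mm thick, 12 g, loose in the cup at the start. Origin at the centre of its underside.

How it is judged:
By the outcome, as a careful person would: the job done as asked, in the order asked, and still so for the second after the job is handed in, with the robot touching nothing.
It also fails if it takes over 51 s, if anything falls off the work surface, if the arm or the gripper's body presses on something with over 40 N, if the wrist force passes 120 N, or if a joint passes its speed limit or range.

## Working session

There is one attempt and no reset: what is moved stays moved. The work goes in short steps, Python scripts to look and compute and a tool call to move; the robot and the scene stay as the last step left them, time stands still between calls to the robot, and variables do not carry over. Pictures are saved under pics/ and viewed, about 8 in all and at most 12, crops included, and the job is handed in when it is done.

Besides the shell and the picture viewer there is one more tool, called after "Request:" by a JSON object that holds its "api" and its "payload", one argument or row to a line. drive_tool: Moves the arm, as the interface text tells. Its arguments: {"type":"object","properties":{"rows":{"type":"array"},"jaw":{"type":"number"},"newtons":{"type":"number"}},"required":["rows"]}

```bash
mkdir -p pics
cat > h.py <<'E'
import numpy as np, cv2
from rig import ctrl
from scipy.spatial.transform import Rotation as R
def rot(): 
    q=ctrl.sense()["ee_rot"]; return R.from_quat([q[1],q[2],q[3],q[0]]).as_matrix()
def snap(n,f=None):
    st=ctrl.sense(); d=ctrl.snapshot(n)
    if "pose" not in d:
        T=np.eye(4);T[:3,:3]=rot();T[:3,3]=st["tcp_pos"];d["pose"]=T@d["T_tool_cam"]
    if f: cv2.imwrite("pics/"+f,cv2.cvtColor(d["image"],cv2.COLOR_RGB2BGR))
    return d
def ray(d,uv):
    K=np.array(d["intrinsics"]);p=cv2.undistortPoints(np.array([[uv]],float),K,np.array([d["k1"],0,0,0.]))[0,0]
    P=np.array(d["pose"]);v=P[:3,:3]@[p[0],p[1],1];return P[:3,3],v/np.linalg.norm(v)
def onz(d,uv,z):
    o,v=ray(d,uv);return o+v*(z-o[2])/v[2]
def tri(d1,u1,d2,u2):
    o1,a=ray(d1,u1);o2,b=ray(d2,u2)
    t=np.linalg.lstsq(np.c_[a,-b],o2-o1,rcond=None)[0];p,q=o1+a*t[0],o2+b*t[1]
    return (p+q)/2,np.linalg.norm(p-q)
E
python3 - <<'E'
from h import *
np.set_printoptions(precision=4,suppress=True)
for n in("side","top"):
    d=snap(n,n+"0.png");print(n,np.array(d["pose"]),d["k1"])
print(ctrl.sense(),ctrl.tip_extent)
E
```

```text
side [[-1.      0.0017 -0.0092  0.5771]
 [ 0.0082  0.6342 -0.7731  0.6527]
 [ 0.0045 -0.7731 -0.6342  0.6615]
 [ 0.      0.      0.      1.    ]] -0.15836826242103652
top [[-0.0269 -0.99    0.1385  0.4396]
 [-0.9991  0.0223 -0.0347  0.0119]
 [ 0.0313 -0.1393 -0.9898  0.9578]
 [ 0.      0.      0.      1.    ]] -0.1051289984398704
{'clock': 0.1, 'joints': array([ 1.2758,  0.522 , -0.0363,  1.5999,  0.0212,  1.0211, -0.1128]), 'joint_vel': array([ 0.0011, -0.0012,  0.001 , -0.0005, -0.0003, -0.0006,  0.0013]), 'joint_efforts': array([  0.0044, -92.8491,   1.9844, -37.0532,   0.0182,   0.0054,
        -0.0001]), 'tcp_pos': array([ 0.1392, -0.609 ,  0.2388]), 'ee_rot': array([-0.0005,  0.9937,  0.1121, -0.0001]), 'force': array([-0.8917,  0.6119, -0.1279]), 'ft_torque': array([ 0.0107,  0.0166, -0.0092]), 'opening': 0.9967869942961886} 0.008
```

View pics/top0.png

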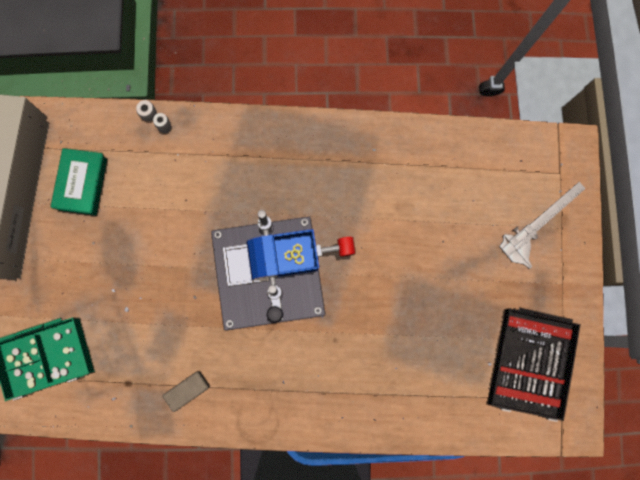

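View pics/side0.png

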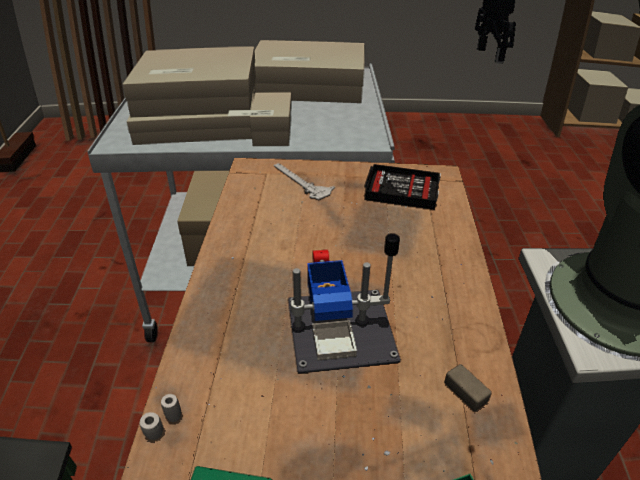

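The top view shows the stand with the base plate centred near (268,273), the red grip at (346,246) and the black knob at (274,314). The side view shows the grip at (320,256) and the knob at (392,245). Now I'll measure them.

Run:
```python
from h import *
np.set_printoptions(precision=4,suppress=True)
T=snap("top");S=snap("side")
def blobs(d,m,box):
    x0,y0,x1,y1=box;M=np.zeros(m.shape,np.uint8);M[y0:y1,x0:x1]=m[y0:y1,x0:x1]
    n,_,s,c=cv2.connectedComponentsWithStats(M);i=1+np.argmax(s[1:,4]);return c[i],s[i]
def red(i): i=i.astype(int);return ((i[...,0]>110)&(i[...,1]<50)&(i[...,2]<50)).astype(np.uint8)
def blk(i): return (i.max(2)<45).astype(np.uint8)
r1=blobs(T,red(T["image"]),(325,225,370,270));r2=blobs(S,red(S["image"]),(305,240,335,275))
k1=blobs(T,blk(T["image"]),(258,300,292,328));k2=blobs(S,blk(S["image"]),(378,228,406,262))
print(r1,r2,k1,k2)
print("grip tri",tri(T,r1[0],S,r2[0]),"top z55",onz(T,r1[0],.058))
print("knob tri",tri(T,k1[0],S,k2[0]),"top z",onz(T,k1[0],.18))
# base plate: hull of dark grey/other non-wood
h=cv2.cvtColor(T["image"],cv2.COLOR_RGB2HSV)
i=T["image"].astype(int);m=((abs(i[...,0]-i[...,2])<25)&(i.max(2)<110)).astype(np.uint8)
M=np.zeros_like(m);M[205:340,200:335]=m[205:340,200:335]
M=cv2.morphologyEx(M,cv2.MORPH_OPEN,np.ones((3,3)))
c=max(cv2.findContours(M,0,2)[0],key=cv2.contourArea)
b=cv2.boxPoints(cv2.minAreaRect(c));print(b)
P=np.array([onz(T,p,.008) for p in b]);print(P,P.mean(0),np.linalg.norm(np.diff(P,axis=0),axis=1))
e=np.diff(P,axis=0);print(np.degrees(np.arctan2(e[:,1],e[:,0])))
```

```text
(array([345.9274, 246.352 ]), array([338, 237,  17,  19, 179], dtype=int32)) (array([320.5414, 254.6466]), array([313, 250,  16,  10, 133], dtype=int32)) (array([272.8824, 320.5882]), array([268, 318,  12,   5,  17], dtype=int32)) (array([391.3906, 245.4209]), array([385, 234,  15,  28, 297], dtype=int32))
grip tri (array([ 0.5614, -0.0653,  0.061 ]), np.float64(0.0014731592157564547)) top z55 [ 0.561  -0.0654  0.058 ]
knob tri (array([0.4536, 0.0437, 0.1692]), np.float64(0.009823417470656189)) top z [0.4486 0.0442 0.18  ]
[[202.9755 239.6509]
 [251.6922 210.8637]
 [264.752  232.9648]
 [216.0353 261.752 ]]
[[0.584  0.1627 0.008 ]
 [0.6299 0.0829 0.008 ]
 [0.5928 0.0621 0.008 ]
 [0.5474 0.1416 0.008 ]] [0.5885 0.1123 0.008 ] [0.0921 0.0426 0.0916]
[ -60.0931 -150.676   119.7173]
```

Run:
```python
from h import *
np.set_printoptions(precision=4,suppress=True)
T=snap("top");S=snap("side")
print("knob",tri(T,(274.3,314.5),S,(391.4,245.4)),onz(T,(274.3,314.5),.183))
P=np.array([onz(T,p,.008) for p in [(211.5,231),(310,217.5),(325,314),(224,329)]]);print(P,P.mean(0))
e=np.roll(P,-1,0)-P;print(np.linalg.norm(e,axis=1),np.degrees(np.arctan2(e[:,1],e[:,0])))
i=T["image"][180:340,180:380];cv2.imwrite("pics/c.png",cv2.resize(i[...,::-1],None,fx=4,fy=4)[:600])
```

```text
knob (array([0.4575, 0.0424, 0.1688]), np.float64(0.001560400051015565)) [0.4565 0.0421 0.183 ]
[[ 0.598   0.1488  0.008 ]
 [ 0.6168 -0.0123  0.008 ]
 [ 0.459  -0.0324  0.008 ]
 [ 0.4391  0.1296  0.008 ]] [0.5282 0.0584 0.008 ]
[0.1622 0.1591 0.1632 0.16  ] [ -83.3355 -172.7575   97.0046    6.9117]
```

View pics/c.png

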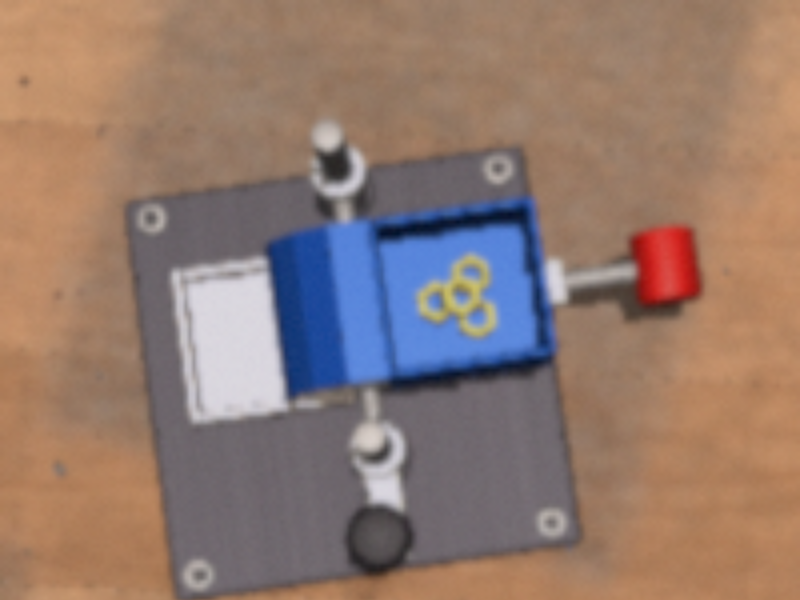

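The knob-to-grip distance comes out at 149.7 mm against the 150 mm it should be. That puts the stand origin at about (0.5466, 0.0537) with a yaw of 97.1°. The plate is just off-centre from the origin. I'll turn the tool so the jaws open along the stand's y.

Request:
{"api": "drive_tool", "payload": {
  "rows": [
    [0,0,0,-1.4],
    [0,0,0,-1.4],
    [0,0,0,-1.4],
    [0,0,0,-1.4],
    [0,0,0,-1.4],
    [0,0,0,-1.4],
    [0,0,0,-1.4],
    [0,0,0,-1.4],
    [0,0,0,-1.4],
    [0,0,0,-1.4],
    [0,0,0,-1.4],
    [0,0,0,-1.4]
  ],
  "jaw": 6,
  "newtons": 50
}}

```text
clock: 1.3
tcp_pos: [0.1392, -0.6092, 0.2392]
ee_rot: [-0.0, 0.661, 0.75, 0.0]
force: [1.1, -0.8, 0.0]
opening: 0.703
```

```bash
cat > to.py <<'E'
from h import *
import sys
# target in stand frame mm (TCP)
def stand(p,C=(0.5466,0.0537),yaw=97.1):
    c,s=np.cos(np.radians(yaw)),np.sin(np.radians(yaw));return np.array([C[0]+c*p[0]-s*p[1],C[1]+s*p[0]+c*p[1],p[2]])
def report(p):
    st=ctrl.sense();M=rot()
    print("t",st["clock"],"tcp",st["tcp_pos"].round(4),"tool y yaw",np.degrees(np.arctan2(M[1,1],M[0,1])).round(2),"tool z",M[:,2].round(4))
    print("shift cm",(M.T@(stand(p)-st["tcp_pos"])*100).round(2),"j",st["joints"].round(2),"F",st["force"].round(1),st["opening"])
if __name__=="__main__": report([float(a) for a in sys.argv[1:4]])
E
python3 to.py -.12 0 .15
```

```text
t 1.3 tcp [ 0.1392 -0.6092  0.2392] tool y yaw 7.22 tool z [-1.e-04  1.e-04 -1.e+00]
shift cm [48.65 48.72  8.93] j [ 1.51  0.54 -0.39  1.59  0.23  1.06  1.19] F [ 1.1 -0.8  0. ] 0.703229956377353
```

Request:
{"api": "drive_tool", "payload": {
  "rows": [
    [2.5,2.5,0,0],
    [2.5,2.5,0,0],
    [2.5,2.5,0,0],
    [2.5,2.5,0,0],
    [2.5,2.5,0,0],
    [2.5,2.5,0,0],
    [2.5,2.5,0,0],
    [2.5,2.5,0,0],
    [2.5,2.5,0,0],
    [2.5,2.5,0,0],
    [2.5,2.5,0.5,0],
    [2.5,2.5,0.5,0],
    [2.5,2.5,0.5,0],
    [2.5,2.5,1,0],
    [2.5,2.5,1,0],
    [2.5,2.5,1,0],
    [2.5,2.5,1,0],
    [2.5,2.5,1,0],
    [2,2,1,0],
    [1.5,1.5,1.4,0]
  ]
}}

```text
clock: 2.97
tcp_pos: [0.5644, -0.067, 0.1503]
ee_rot: [0.0, 0.663, 0.749, 0.001]
force: [1.0, -0.3, 0.7]
opening: 0.701
```

```bash
python3 to.py -.12 0 .15
python3 - <<'E'
from h import *
np.set_printoptions(precision=4,suppress=True)
d=snap("wrist","w1.png");i=d["image"].astype(int)
m=((i[...,0]>110)&(i[...,1]<60)&(i[...,2]<60)).astype(np.uint8)
n,_,s,c=cv2.connectedComponentsWithStats(m);k=1+np.argmax(s[1:,4]);print(c[k],s[k],onz(d,c[k],.06))
print(d["pose"])
E
```

```text
t 2.9667 tcp [ 0.5644 -0.067   0.1503] tool y yaw 6.98 tool z [ 1.4e-03  7.0e-04 -1.0e+00]
shift cm [ 0.19 -0.28  0.03] j [ 0.38  0.59 -0.51  1.81  0.37  0.84 -0.2 ] F [ 1.  -0.3  0.7] 0.7010767760062168
[312.9169 248.1311] [ 292  232   43   33 1335] [ 0.5627 -0.0641  0.06  ]
[[ 0.9923  0.1187  0.0363  0.5555]
 [ 0.1241 -0.9465 -0.2978  0.0105]
 [-0.001   0.3    -0.9539  0.2849]
 [ 0.      0.      0.      1.    ]]
```

View pics/w1.png

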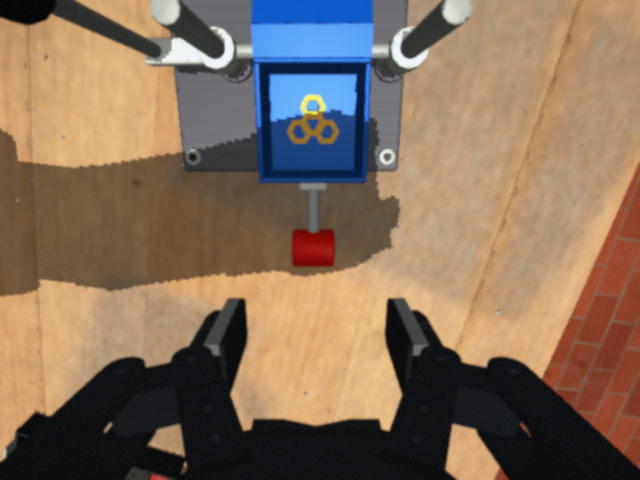

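The wrist view confirms the grip at pixel (313,248), world (0.562, -0.065), between the fingers, with the four nuts in the cup. Descending to it and closing.

Request:
{"api": "drive_tool", "payload": {
  "rows": [
    [0.2,-0.2,1.5,0],
    [0,0,2,0],
    [0,0,2,0],
    [0,0,2,0],
    [0,0,1.5,0],
    [0,0,1,0],
    [0,0,0.5,0],
    [0,0,0,0],
    [0,0,0,0]
  ]
}}

```text
clock: 3.77
tcp_pos: [0.5608, -0.068, 0.0458]
ee_rot: [0.0, 0.663, 0.748, 0.0]
force: [0.2, -0.7, 0.6]
opening: 0.698
```

Request:
{"api": "drive_tool", "payload": {
  "rows": [
    [0,0,0,0],
    [0,0,0,0],
    [0,0,0,0],
    [0,0,0,0],
    [0,0,0,0],
    [0,0,0,0],
    [0,0,0,0],
    [0,0,0,0]
  ],
  "jaw": 1.5,
  "newtons": 40
}}

```text
clock: 4.43
tcp_pos: [0.5624, -0.0679, 0.0464]
ee_rot: [0.001, 0.663, 0.748, 0.001]
force: [8.0, 0.0, 1.6]
opening: 0.323
```

```bash
python3 to.py -.12 0 .044
python3 - <<'E'
import numpy as np
from h import *
snap("wrist","w2.png")
# swing rows: 0..100 deg in slow steps, then rest ; from actual, stand frame x,z
N=36;a=np.radians(np.linspace(0,180,N+1));x=-12*np.cos(a);z=12*np.sin(a)
for k in range(N): print([round(x[k+1]-x[k],1),round(-(z[k+1]-z[k]),1)],end=" ")
E
```

```text
t 4.4333 tcp [ 0.5624 -0.0679  0.0464] tool y yaw 6.88 tool z [ 4.1e-03  2.0e-04 -1.0e+00]
shift cm [ 0.27 -0.07  0.24] j [ 0.32  0.73 -0.43  1.87  0.49  0.64 -0.29] F [8.  0.  1.6] 0.3234990120618631
[np.float64(0.0), np.float64(-1.0)] [np.float64(0.1), np.float64(-1.0)] [np.float64(0.2), np.float64(-1.0)] [np.float64(0.3), np.float64(-1.0)] [np.float64(0.4), np.float64(-1.0)] [np.float64(0.5), np.float64(-0.9)] [np.float64(0.6), np.float64(-0.9)] [np.float64(0.6), np.float64(-0.8)] [np.float64(0.7), np.float64(-0.8)] [np.float64(0.8), np.float64(-0.7)] [np.float64(0.8), np.float64(-0.6)] [np.float64(0.9), np.float64(-0.6)] [np.float64(0.9), np.float64(-0.5)] [np.float64(1.0), np.float64(-0.4)] [np.float64(1.0), np.float64(-0.3)] [np.float64(1.0), np.float64(-0.2)] [np.float64(1.0), np.float64(-0.1)] [np.float64(1.0), np.float64(-0.0)] [np.float64(1.0), np.float64(0.0)] [np.float64(1.0), np.float64(0.1)] [np.float64(1.0), np.float64(0.2)] [np.float64(1.0), np.float64(0.3)] [np.float64(1.0), np.float64(0.4)] [np.float64(0.9), np.float64(0.5)] [np.float64(0.9), np.float64(0.6)] [np.float64(0.8), np.float64(0.6)] [np.float64(0.8), np.float64(0.7)] [np.float64(0.7), np.float64(0.8)] [np.float64(0.6), np.float64(0.8)] [np.float64(0.6), np.float64(0.9)] [np.float64(0.5), np.float64(0.9)] [np.float64(0.4), np.float64(1.0)] [np.float64(0.3), np.float64(1.0)] [np.float64(0.2), np.float64(1.0)] [np.float64(0.1), np.float64(1.0)] [np.float64(0.0), np.float64(1.0)]
```

View pics/w2.png

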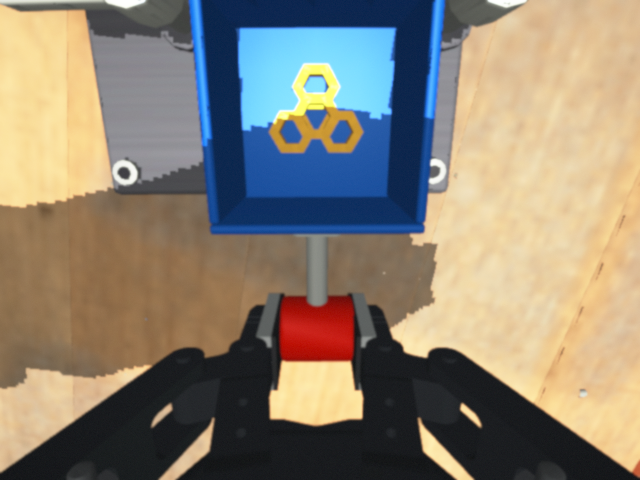

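The wrist view shows the red barrel squarely between the pads at (317,328), opening 27.6 mm, rod clear and the nuts still in the cup. Swinging to the top.

Request:
{"api": "drive_tool", "payload": {
  "rows": [
    [0,0.1,-0.5,0],
    [0,0.1,-0.5,0],
    [0.1,0,-1,0],
    [0.2,0,-1,0],
    [0.3,0,-1,0],
    [0.4,0,-1,0],
    [0.5,0,-0.9,0],
    [0.6,0,-0.9,0],
    [0.6,0,-0.8,0],
    [0.7,0,-0.8,0],
    [0.8,0,-0.7,0],
    [0.8,0,-0.6,0],
    [0.9,0,-0.6,0],
    [0.9,0,-0.5,0],
    [1,0,-0.4,0],
    [1,0,-0.3,0],
    [0,0,0,0]
  ]
}}

```text
clock: 5.9
tcp_pos: [0.552, 0.0216, 0.1623]
ee_rot: [0.001, 0.663, 0.749, 0.0]
force: [-5.0, -4.9, 24.6]
opening: 0.321
```

```bash
python3 to.py 0 0 .164
```

```text
t 5.9 tcp [0.552  0.0216 0.1623] tool y yaw 6.97 tool z [ 1.4e-03 -5.0e-04 -1.0e+00]
shift cm [ 3.25 -0.15 -0.17] j [ 0.24  0.55 -0.53  1.85  0.36  0.84 -0.35] F [-5.  -4.9 24.6] 0.32100637686854994
```

Run:
```python
import numpy as np
st=[3,4,5,5,5,6,7,8,8,8,8,8,8,7,6,5,2.4]
a=75.6+np.r_[0,np.cumsum(st)];print(a[-1])
x=-12*np.cos(np.radians(a));z=12*np.sin(np.radians(a));z[0]-=.15
cx,cz=x[0],z[0]
for i in range(1,len(a)):
    dx=round(x[i]-cx,1);dz=round(z[i]-cz,2);dz=round(dz*20)/20;dx=round((x[i]-cx)*20)/20;cx+=dx;cz+=dz;print(f"[{dx:.2f}, 0, {-dz:.2f}, 0]",end=", ")
```

```text
179.0
[0.60, 0, -0.30, 0], [0.85, 0, -0.15, 0], [1.05, 0, -0.05, 0], [1.05, 0, -0.00, 0], [1.00, 0, 0.10, 0], [1.25, 0, 0.20, 0], [1.40, 0, 0.45, 0], [1.55, 0, 0.70, 0], [1.40, 0, 0.90, 0], [1.25, 0, 1.10, 0], [1.10, 0, 1.25, 0], [0.95, 0, 1.40, 0], [0.70, 0, 1.50, 0], [0.45, 0, 1.40, 0], [0.25, 0, 1.20, 0], [0.10, 0, 1.05, 0], [0.05, 0, 0.50, 0],
```

Request:
{"api": "drive_tool", "payload": {
  "rows": [
    [0.6,0,-0.3,0],
    [0.85,0,-0.15,0],
    [1.05,0,-0.05,0],
    [1.05,0,0,0],
    [1,0,0.1,0],
    [1.25,0,0.2,0],
    [1.4,0,0.45,0],
    [1.55,0,0.7,0],
    [1.4,0,0.9,0],
    [1.25,0,1.1,0],
    [1.1,0,1.25,0],
    [0.95,0,1.4,0],
    [0.7,0,1.5,0],
    [0.45,0,1.4,0],
    [0.25,0,1.2,0],
    [0.1,0,1.05,0],
    [0.05,0,0.5,0],
    [0,0,0,0]
  ]
}}

```text
clock: 7.4
tcp_pos: [0.5334, 0.1702, 0.0468]
ee_rot: [-0.001, 0.663, 0.749, 0.0]
force: [0.5, 7.9, -1.1]
opening: 0.316
```

```bash
python3 to.py .12 0 .0465; python3 -c "
from h import *
i=snap('side')['image'][200:400,240:460];cv2.imwrite('pics/s2.png',cv2.resize(i[...,::-1],None,fx=3,fy=3))"
```

```text
t 7.4 tcp [0.5334 0.1702 0.0468] tool y yaw 6.94 tool z [-9.0e-04  1.4e-03 -1.0e+00]
shift cm [ 0.28 -0.13  0.03] j [-0.1   0.73 -0.44  1.89  0.49  0.64 -0.73] F [ 0.5  7.9 -1.1] 0.31648372800303776
```

View pics/s2.png

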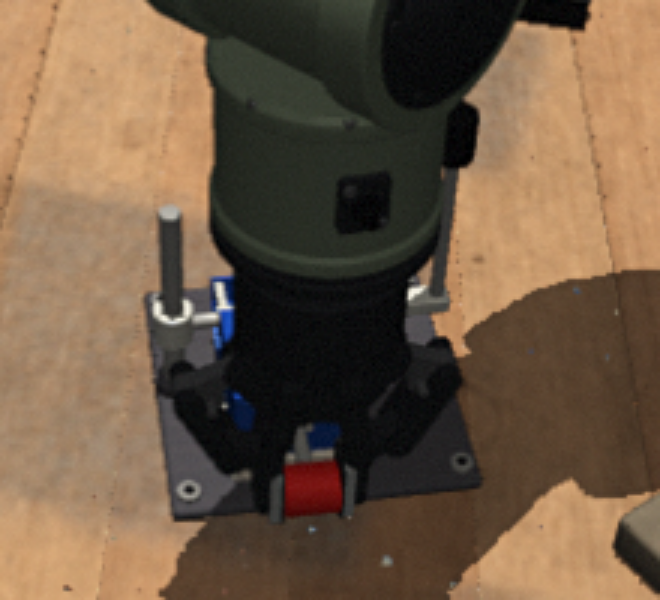

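The lever is level (z 0.0468 against 0.0464 at the start), so the cup is over. The side crop shows the red grip at (313,490) on the tray side and no stray nuts. Pressing lightly, releasing and rising.

Request:
{"api": "drive_tool", "payload": {
  "rows": [
    [0,0,0.1,0],
    [0,0,0,0],
    [0,0,0,0]
  ]
}}

```text
clock: 7.7
tcp_pos: [0.5334, 0.1702, 0.0467]
ee_rot: [-0.001, 0.663, 0.749, 0.0]
force: [-0.7, 8.0, -0.9]
opening: 0.32
```

Request:
{"api": "drive_tool", "payload": {
  "rows": [
    [0,0,0,0],
    [0,0,0,0],
    [0,0,0,0],
    [0,0,0,0],
    [0,0,-0.5,0],
    [0,0,-1.5,0],
    [0,0,-2.5,0],
    [0,0,-2.5,0],
    [0,0,-2.5,0],
    [0,0,-2.5,0],
    [0,0,-2.5,0],
    [0,0,-2,0],
    [0,0,-1,0],
    [0,0,0,0]
  ],
  "jaw": 6
}}

```text
clock: 8.87
tcp_pos: [0.5347, 0.1688, 0.224]
ee_rot: [0.001, 0.664, 0.748, 0.001]
force: [0.2, 0.1, 0.3]
opening: 0.705
```

Request:
{"api": "drive_tool", "payload": {
  "rows": [
    [-1,-0.7,-0.5,0],
    [-1.5,-1.1,-0.5,0],
    [-1.5,-1.1,0,0],
    [-1.5,-1.1,0,0],
    [-1.5,-1.1,0,0],
    [-1.5,-1.1,0,0],
    [-1.5,-1.1,0,0],
    [-1.2,-0.9,0,0],
    [-0.5,-0.4,0,0],
    [0,0,0,0]
  ]
}}

```text
clock: 9.7
tcp_pos: [0.4617, 0.0406, 0.2313]
ee_rot: [-0.0, 0.664, 0.748, -0.001]
force: [1.3, 0.7, 0.6]
opening: 0.698
```

```bash
python3 to.py 0 .09 .159; python3 -c "
from h import *
snap('wrist','w3.png')
i=snap('side')['image'][200:400,240:460];cv2.imwrite('pics/s3.png',cv2.resize(i[...,::-1],None,fx=3,fy=3))"
```

```text
t 9.7 tcp [0.4617 0.0406 0.2313] tool y yaw 6.77 tool z [-1.3e-03 -8.0e-04 -1.0e+00]
shift cm [ 0.25 -0.4   7.23] j [ 0.26  0.32 -0.59  1.99  0.23  0.89 -0.33] F [1.3 0.7 0.6] 0.698392264637837
```

View pics/s3.png

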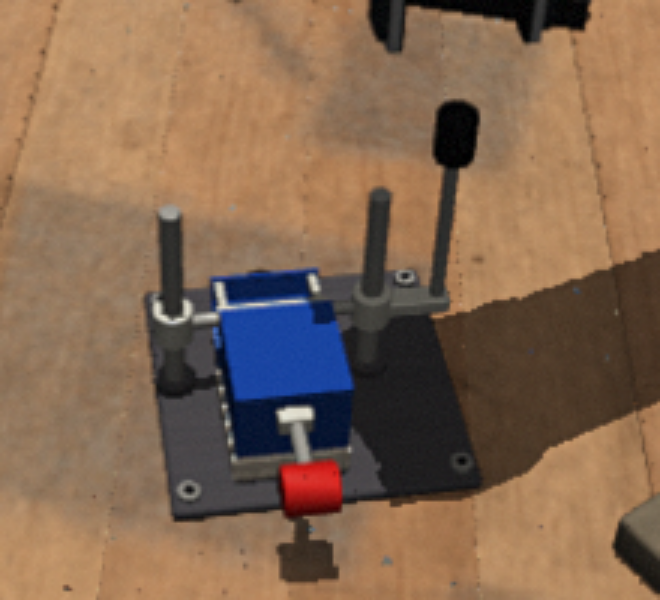

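View pics/w3.png

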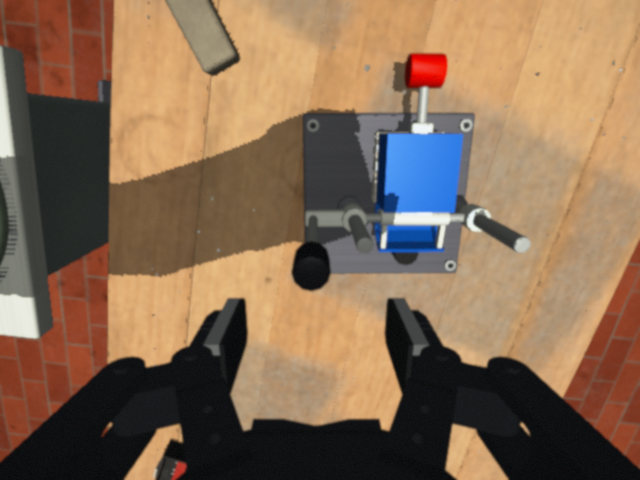

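The side crop shows the cup mouth down on the tray with the lever out at +x and no nuts outside. The wrist view has the knob top at (312,268). Cross-checking the knob's place.

Run:
```python
from h import *
from to import stand
d=snap("wrist");print(onz(d,(312,268),.185),stand([0,.09,.185]))
```

```text
[0.46051358 0.04826869 0.185     ] [0.45729013 0.04257587 0.185     ]
```

Request:
{"api": "drive_tool", "payload": {
  "rows": [
    [0.3,-0.3,0.5,0],
    [0,0,1,0],
    [0,0,1.5,0],
    [0,0,1.5,0],
    [0,0,1.2,0],
    [0,0,1,0],
    [0,0,0.5,0],
    [0,0,0,0],
    [0,0,0,0]
  ]
}}

```text
clock: 10.6
tcp_pos: [0.4593, 0.045, 0.1597]
ee_rot: [-0.0, 0.663, 0.748, -0.0]
force: [0.6, 0.4, 0.2]
opening: 0.702
```

Request:
{"api": "drive_tool", "payload": {
  "rows": [
    [0,0,0,0],
    [0,0,0,0],
    [0,0,0,0],
    [0,0,0,0],
    [0,0,0,0],
    [0,0,0,0],
    [0,0,0,0],
    [0,0,0,0]
  ],
  "jaw": 1,
  "newtons": 50
}}

```text
clock: 11.27
tcp_pos: [0.4583, 0.0445, 0.1602]
ee_rot: [-0.0, 0.664, 0.748, -0.001]
force: [-10.8, -0.8, 15.4]
opening: 0.243
```

```bash
python3 to.py 0 .09 .159; python3 -c "
from h import *
snap('wrist','w4.png')"
```

```text
t 11.2667 tcp [0.4583 0.0445 0.1602] tool y yaw 6.86 tool z [-1.5e-03 -9.0e-04 -1.0e+00]
shift cm [-0.18 -0.12  0.13] j [ 0.2   0.42 -0.54  2.07  0.33  0.73 -0.43] F [-10.8  -0.8  15.4] 0.242983250628532
```

View pics/w4.png

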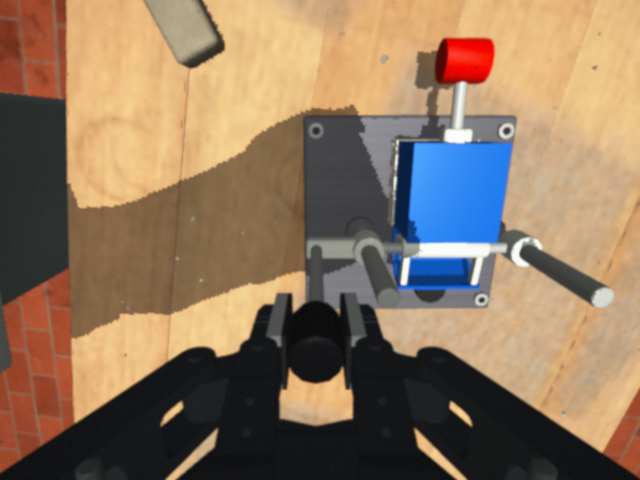

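The knob is held between the pads at (316,340). Raising straight up about 6 cm.

Request:
{"api": "drive_tool", "payload": {
  "rows": [
    [0,-0.1,-0.2,0],
    [0,0,-0.3,0],
    [0,0,-0.4,0],
    [0,0,-0.4,0],
    [0,0,-0.4,0],
    [0,0,-0.4,0],
    [0,0,-0.4,0],
    [0,0,-0.4,0],
    [0,0,-0.4,0],
    [0,0,-0.4,0],
    [0,0,-0.4,0],
    [0,0,-0.4,0],
    [0,0,-0.4,0],
    [0,0,-0.4,0],
    [0,0,-0.4,0],
    [0,0,-0.3,0],
    [0,0,-0.2,0],
    [0,0,0,0],
    [0,0,0,0]
  ]
}}

```text
clock: 12.9
tcp_pos: [0.4582, 0.0446, 0.2221]
ee_rot: [0.0, 0.663, 0.748, -0.0]
force: [-5.2, -2.5, 3.6]
opening: 0.245
```

```bash
python3 to.py 0 .09 .222; python3 -c "
from h import *
i=snap('side')['image'][180:380,240:460];cv2.imwrite('pics/s4.png',cv2.resize(i[...,::-1],None,fx=3,fy=3))"
```

```text
t 12.9 tcp [0.4582 0.0446 0.2221] tool y yaw 6.87 tool z [ 1.e-04 -3.e-04 -1.e+00]
shift cm [-0.19 -0.12  0.01] j [ 0.25  0.33 -0.59  2.01  0.24  0.86 -0.34] F [-5.2 -2.5  3.6] 0.24538597135048942
```

View pics/s4.png

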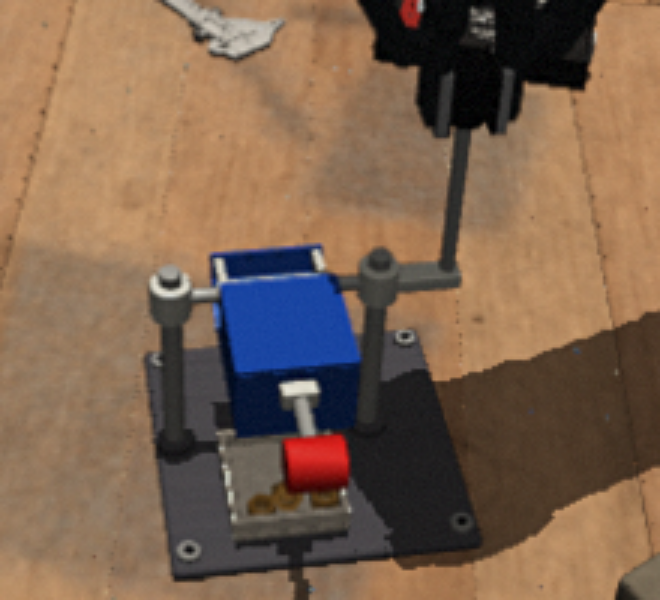

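The carriage is up about 62 mm, the cup is still upside down, and nuts are visible in the tray around (295,495). Releasing and withdrawing.

Request:
{"api": "drive_tool", "payload": {
  "rows": [
    [0,0,0,0],
    [0,0,0,0],
    [0,0,0,0],
    [0,0,0,0],
    [0,0,0,0],
    [0,0,-1,0],
    [0,0,-2,0],
    [0,0,-2,0],
    [0,0,-2,0],
    [0,0,-2,0],
    [0,0,-1,0],
    [0,0,0,0],
    [0,0,0,0]
  ],
  "jaw": 6
}}

```text
clock: 14.03
tcp_pos: [0.4583, 0.0445, 0.3219]
ee_rot: [0.0, 0.664, 0.748, 0.0]
force: [-0.8, -0.5, -0.2]
opening: 0.699
```

```bash
python3 to.py 0 .09 .222; python3 -c "
from h import *
a=snap('side')['image'][220:400,270:410];b=snap('wrist')['image']
a=cv2.resize(a[...,::-1],None,fx=3,fy=3,interpolation=2);b=cv2.resize(b[...,::-1],(380,285))
o=np.zeros((540,800,3),np.uint8);o[:,:420]=a;o[:285,420:]=b;cv2.imwrite('pics/f.png',o)"
```

```text
t 14.0333 tcp [0.4583 0.0445 0.3219] tool y yaw 6.86 tool z [ 7.e-04 -2.e-04 -1.e+00]
shift cm [-0.18 -0.13  9.99] j [ 0.3   0.21 -0.61  1.88  0.13  1.09 -0.24] F [-0.8 -0.5 -0.2] 0.6993368804973413
```

View pics/f.png

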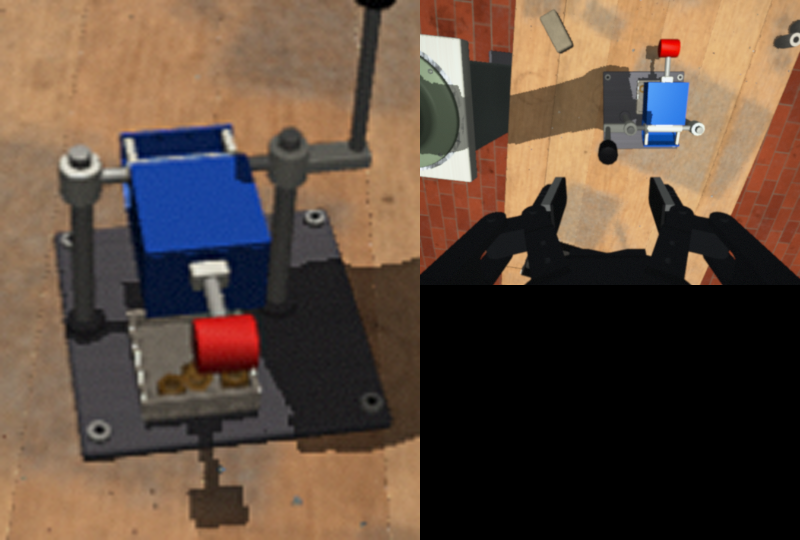

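```bash
python3 -c "
from rig import ctrl;print(ctrl.hand_in())"
```

```text
the job is handed in; nothing more can be done
None
```

The job is handed in at about 14 s of the 51 s allowed. I swung the cup fully over by its red grip so it sat mouth down on the tray, then let go. I then raised it by the black knob, about 62 mm of the 65 mm travel, released it and moved the gripper 10 cm clear.

- **Cup over:** the lever came back level (0.0467 m against 0.0464 m at the start), and the pictures show the cup flat on the tray before the lift.
- **After release:** the cup stayed up and upside down, and the force on the tool was near zero. The lift height is from the tool's travel only; I did not measure the knob again afterwards.
- **Nuts:** three are clearly visible in the tray. The red grip covers part of the heap in the side view, so I did not see the fourth for certain. No nut was visible outside the tray in any view.
- **Disagreements:** the base plate's centre came out about 18 mm from the stand's origin, so I took the origin from the grip and knob instead, whose spacing measured 149.7 mm against 150 mm. The wrist camera put the knob about 6 mm from the first estimate, and I split the difference. The largest force I read was 25 N, during the swing.

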